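Put the dry black queens away with their kings

TASK

The lacquer on the three black queens is dry: put them away in the half-open drawer, each standing upright in the bay that holds the black king of her own set - the small queen with the small king, the medium with the medium, the large with the large - in the middle of the bay's width, between her king and the drawer front. Set them down, do not drop them, and leave all four kings, the cork block and the oil can standing where they are.

Things in the scene. Friction and masses are not known exactly. Their poses are not given: they have to be found in the camera images.
- drawer (a point): half-open shallow pine drawer, fixed (sizes in mm). Point: on its floor (18 above the bench) at the foot of the front's inner face, mid-width; x along the front, y out towards the knob, z up. Dividers 6 thick, 12 high, at x = -48 and 48 make three bays, middles x = -97, 0, 97, some 90 wide. Above the floor: front 28, sides (inner x = +-146) 22. Kings at y about -118; queens' places about y = -50; past y = -160 the 136 tall case covers it.
- queen_small_mid (a point): the small black lacquered queen, a turned chess piece 52 mm tall on a 24 mm round base, loose, standing upright on the bench; a beaded coronet with a ball on top. This point is on her axis, half-way up (26 mm above the base); the plain round stem there is about 11 mm thick, widening downwards. z is her axis, upwards.
- queen_medium_mid (a point): the medium black lacquered queen, a turned chess piece 66 mm tall on a 30 mm round base, loose, standing upright on the bench; a beaded coronet with a ball on top. This point is on her axis, half-way up (33 mm above the base); the plain round stem there is about 14 mm thick, widening downwards. z is her axis, upwards.
- queen_large_mid (a point): the large black lacquered queen, a turned chess piece 82 mm tall on a 38 mm round base, loose, standing upright on the bench; a beaded coronet with a ball on top. This point is on her axis, half-way up (41 mm above the base); the plain round stem there is about 18 mm thick, widening downwards. z is her axis, upwards.
- king_small_mid (a point): the small black lacquered king, 60 mm tall on a 26 mm base, with a cross on top, loose, standing in one bay of the drawer (which bay changes from start to start); the small queen (52 mm) belongs to him. This point is on his axis, half-way up. z is his axis, upwards.
- king_medium_mid (a point): the medium black lacquered king, 76 mm tall on a 33 mm base, with a cross on top, loose, standing in one bay of the drawer (which bay changes from start to start); the medium queen (66 mm) belongs to him. This point is on his axis, half-way up. z is his axis, upwards.
- king_large_mid (a point): the large black lacquered king, 95 mm tall on a 42 mm base, with a cross on top, loose, standing in one bay of the drawer (which bay changes from start to start); the large queen (82 mm) belongs to him. This point is on his axis, half-way up. z is his axis, upwards.
- king_white_mid (a point): a white holly king, 76 mm tall on a 33 mm base, with a cross on top, loose on the bench; not part of the job. This point is on its axis, half-way up.
- cork_mid (a point): a round cork sanding block, 60 mm across and 32 mm thick, lying flat and loose on the bench; not part of the job. This point is its centre.
- oil_can_mid (a point): a small green enamel oil can, 68 mm across at the foot, with a thin brass spout reaching 107 mm up and 38 mm to the side of its axis (its x), loose on the bench; not part of the job. This point is on its axis, 30 mm up.
Mind the look-alikes: they are no part of the job. Leave any blue, green or yellow look-alike of the part that bears king_small_mid alone.

How it is judged (in metres and radians):
At the end, for the whole second after the job is handed in: Each black queen stands upright (0.1 rad), released and at rest on the drawer floor in the bay of the black king of her size, within 27 mm of the bay's middle line and 10 to 95 mm behind the drawer front's inner face; the black kings stand within 20 mm of their starting places (z of queen_small_mid in the frame of drawer between 0.018 and 0.034 m and y of queen_small_mid in the frame of drawer between -0.095 and -0.01 m and angle between each of queen_small_mid, king_small_mid, queen_medium_mid, king_medium_mid, queen_large_mid, king_large_mid's own z axis and vertical below 0.1 rad and linear speed of each of queen_small, king_small, queen_medium, king_medium, queen_large, king_large below 0.02 m/s and ((x of queen_small_mid in the frame of drawer between -0.124 and -0.07 m and x of king_small_mid in the frame of drawer between -0.129 and -0.065 m) or (x of queen_small_mid in the frame of drawer between -0.027 and 0.027 m and x of king_small_mid in the frame of drawer between -0.032 and 0.032 m) or (x of queen_small_mid in the frame of drawer between 0.07 and 0.124 m and x of king_small_mid in the frame of drawer between 0.065 and 0.129 m)) and distance of each of king_small_mid, king_medium_mid, king_large_mid from where it was at the start of the episode below 0.02 m and z of queen_medium_mid in the frame of drawer between 0.025 and 0.041 m and y of queen_medium_mid in the frame of drawer between -0.095 and -0.01 m and ((x of queen_medium_mid in the frame of drawer between -0.124 and -0.07 m and x of king_medium_mid in the frame of drawer between -0.129 and -0.065 m) or (x of queen_medium_mid in the frame of drawer between -0.027 and 0.027 m and x of king_medium_mid in the frame of drawer between -0.032 and 0.032 m) or (x of queen_medium_mid in the frame of drawer between 0.07 and 0.124 m and x of king_medium_mid in the frame of drawer between 0.065 and 0.129 m)) and z of queen_large_mid in the frame of drawer between 0.033 and 0.049 m and y of queen_large_mid in the frame of drawer between -0.095 and -0.01 m and ((x of queen_large_mid in the frame of drawer between -0.124 and -0.07 m and x of king_large_mid in the frame of drawer between -0.129 and -0.065 m) or (x of queen_large_mid in the frame of drawer between -0.027 and 0.027 m and x of king_large_mid in the frame of drawer between -0.032 and 0.032 m) or (x of queen_large_mid in the frame of drawer between 0.07 and 0.124 m and x of king_large_mid in the frame of drawer between 0.065 and 0.129 m))); the robot touches nothing.
It fails at once if a queen is dropped: let go of and falling faster than 0.6 m/s (a fall of about 18 mm) ((contact force between the fingers and queen_small below 0.01 N and linear speed of queen_small above 0.6 m/s) or (contact force between the fingers and queen_medium below 0.01 N and linear speed of queen_medium above 0.6 m/s) or (contact force between the fingers and queen_large below 0.01 N and linear speed of queen_large above 0.6 m/s)).
It fails at once if a black king is knocked over (angle between any of king_small_mid, king_medium_mid, king_large_mid's own z axis and vertical above 0.6 rad).
It fails at once if the white king is shifted by more than 25 mm or knocked over (distance of king_white_mid from where it was at the start of the episode above 0.025 m or angle between king_white_mid's own z axis and vertical above 0.5 rad).
It fails at once if the cork block is shifted by more than 25 mm or knocked over (distance of cork_mid from where it was at the start of the episode above 0.025 m or angle between cork_mid's own z axis and vertical above 0.5 rad).
It fails at once if the oil can is shifted by more than 25 mm or knocked over (distance of oil_can_mid from where it was at the start of the episode above 0.025 m or angle between oil_can_mid's own z axis and vertical above 0.5 rad).
It also fails if it takes over 88 s, if anything falls off the work surface, if the arm or the gripper's body presses on something with over 40 N, if the wrist force passes 120 N, or if a joint passes its speed limit or range.

ROBOT

A 7-joint arm with a two-finger parallel gripper is mounted at the origin on the work surface. World frame = base frame: x ahead of the robot, y to its left, z up, the work surface at z = 0. Lengths are in m, angles in degrees, forces in N, time in s.
With the tool pointing down it reaches from about 0.425 to 1.025 m from the base axis. Payload 9.4 kg.
Tool frame: the origin (TCP) lies where the fingers leave the gripper's body, on its centre line; the fingertips stand 73 mm ahead of it and the grasp point (between the pads) lies 54 mm ahead of it; z points along the fingers, y is the direction in which the jaws open and shut (so a half turn about z gives the same grasp; the last joint's range is limited). The gripper opens to 85 mm and grips with 20 to 120 N. Pads are 22 mm wide; open, the fingers measure 114 mm over their backs; the gripper's body (76 mm by 85 mm) begins 54 mm behind the grasp point. The pads swing forward as they close: fully open they stand 13 mm farther back than shut.
Start: joints at [63.558, 34.337, -0.143, 91.639, 0.103, 54.024, -4.572], TCP at [0.272, -0.672, 0.304] pointing down, gripper open.
Joint ranges: [-147.43, 147.43], [-19.82, 112.94], [-74.19, 73.91], [6.32, 146.72], [-59.91, 239.91], [6.04, 106.73], [-150.56, 150.56]. Speed limits (degrees/s): [127.2, 127.2, 172.46, 172.46, 180, 180, 180].

INTERFACE

Orientations are given as [roll, pitch, yaw] about the fixed x, y, z axes, in that order (R = Rz(yaw) Ry(pitch) Rx(roll)).
In Python, from cell import * gives the robot as it stands.
- The arm moves only by the shell command python3 -m inch 'ROWS' [FORCE]. ROWS is JSON, a list that holds one entry, the list of rows, each a list of 5 numbers: the finger opening in cm, from 0 to 8.54, then the shift along the tool's x, y, z in cm, then the turn about the tool's z in degrees. A call has 1 to 20 rows; each row is the pose to reach, as a shift and turn from the pose commanded when the call began, along the tool's axes at that moment; what a row does not reach only later rows make up. A row lasts 1/8 s, in which the tool goes at most 62.5 mm and 10.7 degrees, less where a joint would pass 70% of its speed; a pose out of reach is approached as far as the arm can. A call with a gripper value outside its range is refused whole. The fingers move at their own pace and stop on an object; FORCE is the grip in N (left out, the last holds). Time passes only in rows, so rows that repeat a pose let the fingers close. It gives the time, the measured TCP pose, the force and the opening at its end, in the units of the state.
- sense(): the state, without advancing time (a new reading comes with each control period).
- get_image(name): name is "scene" or "top"; returns a dict with "img" (420x560x3 uint8, red, green, blue), "depth" (420x560 float32, m along the optical axis (not along the pixel's ray), 0 where there is no reading), "fx", "fy", "cx", "cy" (pixels), "origin" and "rotation" of the camera in the world. Camera axes: x right, y up, looking along -z (the intrinsics and any distortion apply to the point x, -y, -z); pixel columns grow to the right and rows downward; lengths in m; the calibration is good to about 2 mm. A picture is of the moment at which its call begins.
- close_job(): hands the job in, once; it reports no verdict.
Trained networks look in the newest picture that a camera, given by its name, has taken for a name from the list of things; names that differ only in an ending like _2 or _b are one class to them, and where a whole thing is asked for, a point or a joint stands for the part that bears it (a point fixed in the world has none). Each returns a list of dicts, best first, with "confidence" (0 to 1); they miss things now and then, are a little off and sometimes report something else, mostly with a low value. They report only what shows in the picture. A call takes as long as a camera call. They do not tell look-alikes from the thing itself.
- trace(camera, thing): "mask" (420x560 bool, what is visible of it) and "bbox" ([left, top, right, bottom] in pixels, round what is visible of it).
- pinpoint(camera, thing): "xy" ([column, row] in pixels: a listed point, or the origin of a listed thing).
The state is a dict: "clock": time; "q": joint angles; "qd": joint speeds; "effort": joint torques, N m; "eef_pos": TCP position; "orientation": TCP orientation; "contact_force": force on the tool from outside, world axes, zero at the start; "wrist_torque": the same for the moment, N m; "gripper_width": finger opening in m.
Only numpy, scipy, OpenCV 4.12 (cv2) and the standard library are available. Lean on these libraries where they do the work, as an engineer would, in place of code of your own. Each camera call takes 0.05 s, during which the arm holds its last target.

## Working session

There is one attempt and no reset: what is moved stays moved. The work goes in short steps, Python scripts to look and compute and a shell command to move; the robot and the scene stay as the last step left them, time stands still between calls to the robot, and variables do not carry over. Pictures are saved under pics/ and viewed, and the job is handed in when it is done.

```bash
mkdir -p pics; ls; cat > h.py <<'E'
from cell import *
import numpy as np, cv2
def shot(cam,fn=None):
    d=get_image(cam)
    if fn: cv2.imwrite('pics/'+fn,cv2.cvtColor(d['img'],cv2.COLOR_RGB2BGR))
    return d
def ray(d,u,v):
    r=np.array([(u-d['cx'])/d['fx'],-(v-d['cy'])/d['fy'],-1.0])
    return np.array(d['origin']),np.array(d['rotation'])@r
def atz(d,u,v,z):
    o,r=ray(d,u,v); return o+r*(z-o[2])/r[2]
def cloud(d):
    v,u=np.mgrid[0:d['depth'].shape[0],0:d['depth'].shape[1]]
    Z=d['depth']; P=np.stack([(u-d['cx'])/d['fx']*Z,-(v-d['cy'])/d['fy']*Z,-Z],-1)
    return P@np.array(d['rotation']).T+np.array(d['origin'])
E
python3 - <<'E'
from h import *
print(sense())
for c in ['scene','top']:
    d=shot(c,c+'0.png'); print(c,d['fx'],d['fy'],d['cx'],d['cy'],d['origin'],np.round(d['rotation'],3).tolist())
    for n in ['drawer','queen_small_mid','queen_medium_mid','queen_large_mid','king_small_mid','king_medium_mid','king_large_mid','king_white_mid','cork_mid','oil_can_mid']:
        for p in pinpoint(c,n)[:4]: print(n,np.round(p['xy'],1),round(p['confidence'],2))
E
```

```text
pics
{'clock': 0.0, 'q': array([63.55614569, 34.38569627, -0.1458498 , 91.68367341,  0.10130935,
       54.02251806, -4.57278645]), 'qd': array([-0.02106067, -0.01385605,  0.03631315,  0.00263935, -0.04149988,
        0.06024639,  0.04178755]), 'effort': array([-1.40397876e-05, -7.76464248e+01,  1.56469781e+00, -2.58012253e+01,
        1.23539160e-02,  9.06157686e-03,  1.21871324e-06]), 'eef_pos': array([ 0.27202556, -0.67162331,  0.30298485]), 'orientation': array([-1.79908496e+02,  6.83571967e-03,  2.20510842e+01]), 'contact_force': array([-0.49082719,  0.38843613,  0.57027573]), 'wrist_torque': array([ 0.00430168,  0.04644468, -0.00051053]), 'gripper_width': 0.08535601199404838}
scene 454.8898125944705 454.8898125944705 283.7042432559295 204.70058792823662 [1.07344476 0.22145871 0.80555978] [41.132, 0.114, 109.206]
drawer [217.4 233.2] 0.72
queen_small_mid [383.7 223.9] 0.52
queen_medium_mid [355.5 257.9] 0.76
queen_large_mid [319.5 219.3] 0.92
king_small_mid [221.8 153.4] 0.66
king_small_mid [191.9 178.4] 0.65
king_small_mid [271.8 210.1] 0.61
king_small_mid [205.  130.8] 0.54
ki
[... 158 characters left out ...]
0.6
oil_can_mid [376.7 318.2] 0.65
top 382.3710589570205 382.3710589570205 281.44945637554645 205.5089633512072 [0.32889961 0.02762802 1.08585244] [8.722, 0.618, -89.852]
drawer [336.  180.3] 0.89
queen_small_mid [214.8 231.9] 0.5
queen_medium_mid [227.1 195. ] 0.65
queen_medium_mid [211.7 233.5] 0.35
queen_large_mid [268.3 215.9] 0.67
king_small_mid [338.2 265.2] 0.64
king_small_mid [380.2 220.2] 0.55
king_small_mid [370.  266.1] 0.53
king_small_mid [404.9 299.1] 0.44
king_medium_mid [385.5 150.9] 0.52
king_large_mid [381.6 184.8] 0.71
king_white_mid [376.2 220.2] 0.69
king_white_mid [179.1 212. ] 0.49
cork_mid [270.5 171.4] 0.69
oil_can_mid [208.7 152.1] 0.89
oil_can_mid [384.  182.6] 0.75
```

```bash
sed -i 's/import numpy as np, cv2/import numpy as np, cv2\nfrom scipy.spatial.transform import Rotation as Ro/; s/d=get_image(cam)/d=get_image(cam); d["rotation"]=Ro.from_euler("xyz",d["rotation"],degrees=True).as_matrix()/' h.py
python3 - <<'E'
from h import *
for c in ['scene','top']:
    d=shot(c,c+'1.png'); P=cloud(d)
    print(c,'ground check',np.round(np.median(P[...,2]),4))
    H={'drawer':.018,'queen_small_mid':.026,'queen_medium_mid':.033,'queen_large_mid':.041,'king_small_mid':.048,'king_medium_mid':.056,'king_large_mid':.0655,'king_white_mid':.038,'cork_mid':.016,'oil_can_mid':.03}
    for n in H:
        for p in pinpoint(c,n)[:5]: print(n,np.round(p['xy'],1),round(p['confidence'],2),np.round(atz(d,*p['xy'],H[n]),3))
E
```

```text
scene ground check 0.0007
drawer [216.2 237.7] 0.9 [ 0.562 -0.113  0.018]
queen_small_mid [384.9 224.3] 0.59 [0.412 0.224 0.026]
queen_medium_mid [354.2 258. ] 0.72 [0.526 0.182 0.033]
queen_large_mid [318.  218.2] 0.64 [0.456 0.084 0.041]
king_small_mid [223.7 150.1] 0.72 [ 0.329 -0.197  0.048]
king_small_mid [257.2 161. ] 0.68 [ 0.338 -0.104  0.048]
king_small_mid [270.2 209.5] 0.65 [ 0.472 -0.021  0.048]
king_small_mid [191.1 177.1] 0.61 [ 0.439 -0.23   0.048]
king_small_mid [207.1 129.3] 0.5 [ 0.269 -0.27   0.048]
king_medium_mid [140.9 239.7] 0.59 [ 0.642 -0.241  0.056]
king_large_mid [167.5 201.7] 0.88 [ 0.538 -0.234  0.066]
king_white_mid [430.2 249.4] 0.8 [0.458 0.325 0.038]
king_white_mid [214.  237.7] 0.49 [ 0.576 -0.109  0.038]
cork_mid [297.5 270. ] 0.84 [0.581 0.078 0.016]
oil_can_mid [140.7 239.4] 0.56 [ 0.626 -0.258  0.03 ]
top ground check 0.0008
drawer [333.5 177.7] 0.77 [ 0.573 -0.109  0.018]
queen_small_mid [214.2 232. ] 0.54 [0.417 0.226 0.026]
queen_medium_mid [225.4 190.7] 0.69 [0.532 0.197 0.033]
queen_large_mid [268.4 216.4] 0.7 [0.459 0.075 0.041]
queen_large_mid [213.9 231.6] 0.16 [0.417 0.224 0.041]
king_small_mid [368.8 266. ] 0.64 [ 0.325 -0.195  0.048]
king_small_mid [376.6 216.5] 0.61 [ 0.458 -0.22   0.048]
king_small_mid [303.7 216.6] 0.52 [ 0.457 -0.022  0.048]
king_small_mid [336.9 264. ] 0.46 [ 0.33  -0.11   0.048]
king_small_mid [404.4 295.8] 0.43 [ 0.247 -0.286  0.048]
king_medium_mid [386.9 148. ] 0.68 [ 0.649 -0.254  0.056]
king_large_mid [384.6 181.7] 0.79 [ 0.551 -0.241  0.066]
king_white_mid [179.8 215.9] 0.56 [0.46  0.321 0.038]
cork_mid [274.1 174.3] 0.58 [0.584 0.061 0.016]
cork_mid [267.  217.4] 0.29 [0.459 0.08  0.016]
oil_can_mid [211.2 153.7] 0.78 [0.641 0.241 0.03 ]
```

View pics/scene0.png

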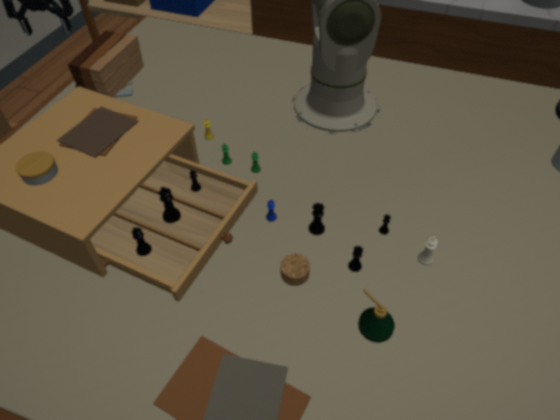

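View pics/top0.png

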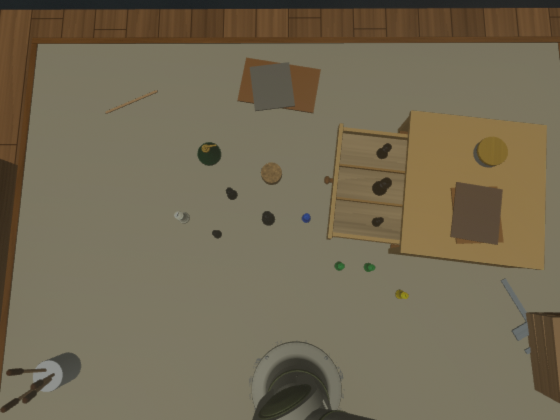

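```bash
cat > meas.py <<'E'
from h import *
def obj(d,P,xy,r=.035,zmin=.004,zmax=.13):
    m=(np.hypot(P[...,0]-xy[0],P[...,1]-xy[1])<r)&(P[...,2]>zmin)&(P[...,2]<zmax)
    return P[m]
if __name__=='__main__':
  A={'qs':(.415,.225),'qm':(.530,.19),'ql':(.458,.08),'ks':(.455,-.222),'kl':(.545,-.238),'km':(.645,-.25),'white':(.46,.322)}
  for c in ['scene','top']:
    d=shot(c); P=cloud(d)
    for n,xy in A.items():
        Q=obj(d,P,xy,zmin=.03 if n[0]=='k' else .006)
        zt=np.percentile(Q[:,2],98); T=Q[Q[:,2]>zt-.012]
        print(c,n,len(Q),'top',round(zt,3),'topxy',np.round(np.median(T[:,:2],0),3),'allxy',np.round(np.median(Q[:,:2],0),3))
    # drawer front/wall tops
    z=P[...,2]
    m=(z>.040)&(z<.052)&(P[...,0]>.38)&(P[...,0]<.74)&(P[...,1]>-.15)&(P[...,1]<-.05)
    Q=P[m]; print('front pts',len(Q))
    if len(Q)>10:
        b=np.polyfit(Q[:,0],Q[:,1],1); r=Q[:,1]-np.polyval(b,Q[:,0]); k=abs(r)<.02
        b=np.polyfit(Q[k,0],Q[k,1],1); r=Q[:,1]-np.polyval(b,Q[:,0])
        print(b,np.rad2deg(np.arctan(b[0])),'x range',np.percentile(Q[:,0],[0.5,2,98,99.5]).round(3),'r',np.percentile(r,[2,10,50,90,98]).round(4))
E
python3 meas.py
python3 - <<'E'
import cv2
a=cv2.imread('pics/top1.png')[110:260,160:420]
b=cv2.convertScaleAbs(cv2.resize(a,(780,450),interpolation=2),alpha=1.8,beta=20); cv2.imwrite('pics/topz.png',b)
E
```

```text
scene qs 129 top 0.05 topxy [0.41  0.224] allxy [0.413 0.224]
scene qm 235 top 0.064 topxy [0.524 0.185] allxy [0.528 0.185]
scene ql 353 top 0.079 topxy [0.455 0.081] allxy [0.46  0.082]
scene ks 109 top 0.076 topxy [ 0.444 -0.221] allxy [ 0.446 -0.22 ]
scene kl 390 top 0.111 topxy [ 0.541 -0.232] allxy [ 0.545 -0.229]
scene km 251 top 0.093 topxy [ 0.642 -0.243] allxy [ 0.645 -0.242]
scene white 290 top 0.075 topxy [0.458 0.321] allxy [0.462 0.321]
front pts 868
[-0.11848917 -0.04106857] -6.757422589629305 x range [0.398 0.401 0.717 0.721] r [-0.0327 -0.0058  0.0003  0.0049  0.0059]
top qs 57 top 0.053 topxy [0.414 0.222] allxy [0.412 0.219]
top qm 93 top 0.065 topxy [0.527 0.182] allxy [0.523 0.18 ]
top ql 134 top 0.081 topxy [0.457 0.077] allxy [0.453 0.077]
top ks 59 top 0.078 topxy [ 0.446 -0.224] allxy [ 0.445 -0.221]
top kl 195 top 0.112 topxy [ 0.542 -0.235] allxy [ 0.539 -0.231]
top km 115 top 0.094 topxy [ 0.643 -0.247] allxy [ 0.641 -0.244]
top white 127 top 0.075 topxy [0.459 0.318] allxy [0.458 0.315]
front pts 578
[-0.11279361 -0.04743584] -6.4353982825732405 x range [0.399 0.405 0.719 0.724] r [-0.0408 -0.0066  0.0001  0.0055  0.0069]
```

View pics/topz.png

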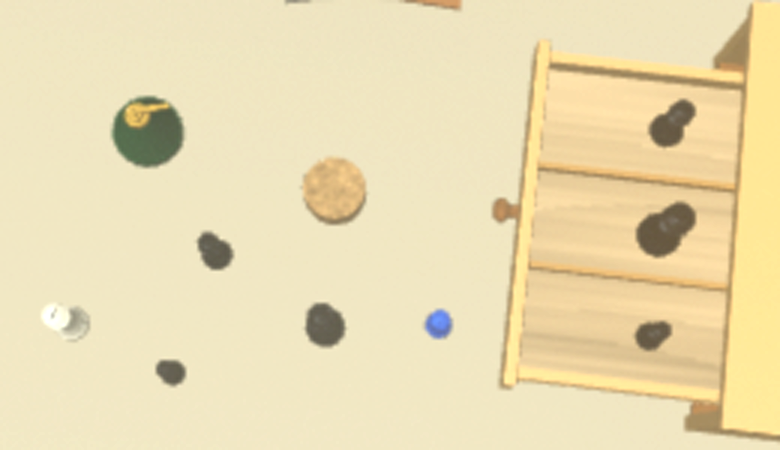

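```bash
cat > go.py <<'E'
import sys
from h import *
# usage: go.py x y z yaw  (several quads) -> shifts cm from current measured pose
s=sense(); p=s['eef_pos']; R=Ro.from_euler('xyz',s['orientation'],degrees=True).as_matrix()
print('now',np.round(p,4),np.round(s['orientation'],2),'F',np.round(s['contact_force'],1),'w',round(s['gripper_width'],4),'t',s['clock'])
a=[float(v) for v in sys.argv[1:]]
for i in range(0,len(a),4):
    d=R.T@(np.array(a[i:i+3])-p); t=-(a[i+3]-s['orientation'][2])
    print(a[i:i+4],'->',np.round(100*d,2),round((t+180)%360-180,1))
E
python3 go.py .50 -.30 .304 83.4 .456 .079 .22 83.4
python3 -m inch '[[[8.5,35.1,-25.9,0,-61.4],[8.5,35.1,-25.9,0,-61.4],[8.5,35.1,-25.9,0,-61.4],[8.5,35.1,-25.9,0,-61.4],[8.5,35.1,-25.9,0,-61.4],[8.5,35.1,-25.9,0,-61.4],[8.5,35.1,-25.9,0,-61.4],[6,45.2,-62.7,8,-61.4],[6,45.2,-62.7,8,-61.4],[6,45.2,-62.7,8,-61.4],[6,45.2,-62.7,8,-61.4],[6,45.2,-62.7,8,-61.4],[6,45.2,-62.7,8,-61.4],[6,45.2,-62.7,8,-61.4],[6,45.2,-62.7,8,-61.4],[6,45.2,-62.7,8,-61.4]]]' 30
python3 go.py .456 .079 .098 83.4
```

```text
now [ 0.2722 -0.672   0.3039] [180.     0.    22.05] F [ 0.9 -0.2  0.3] w 0.0853 t 2.3
[0.5, -0.3, 0.304, 83.4] -> [ 3.508e+01 -2.593e+01 -1.000e-02] -61.4
[0.456, 0.079, 0.22, 83.4] -> [ 45.23 -62.71   8.38] -61.4
clock: 4.3
eef_pos: [0.456, 0.0771, 0.2241]
orientation: [180.0, 0.0, 83.3]
contact_force: [-0.4, -0.8, -0.1]
gripper_width: 0.06
now [0.456  0.0771 0.2241] [1.7998e+02 4.0000e-02 8.3310e+01] F [-0.4 -0.8 -0.1] w 0.06 t 4.3
[0.456, 0.079, 0.098, 83.4] -> [ 0.2  -0.03 12.61] -0.1
```

```bash
python3 -m inch '[[[6,0,0,4,0],[6,0,0,4,0],[6,0,0,4,0]]]'
python3 - <<'E'
from h import *
d=shot('scene'); a=d['img'][100:320,200:480]; b=cv2.convertScaleAbs(cv2.resize(a,(784,600)),alpha=1.8,beta=10)
cv2.imwrite('pics/a1.png',b[:,:,::-1])
E
python3 go.py .456 .079 .098 83.4
```

```text
clock: 4.68
eef_pos: [0.456, 0.0778, 0.1846]
orientation: [-180.0, 0.0, 83.3]
contact_force: [-0.0, 0.2, 0.1]
gripper_width: 0.0603
now [0.4562 0.0781 0.1848] [179.95  -0.    83.37] F [-0.5  0.2  0.2] w 0.0602 t 4.725
[0.456, 0.079, 0.098, 83.4] -> [ 0.08 -0.03  8.68] -0.0
```

View pics/a1.png

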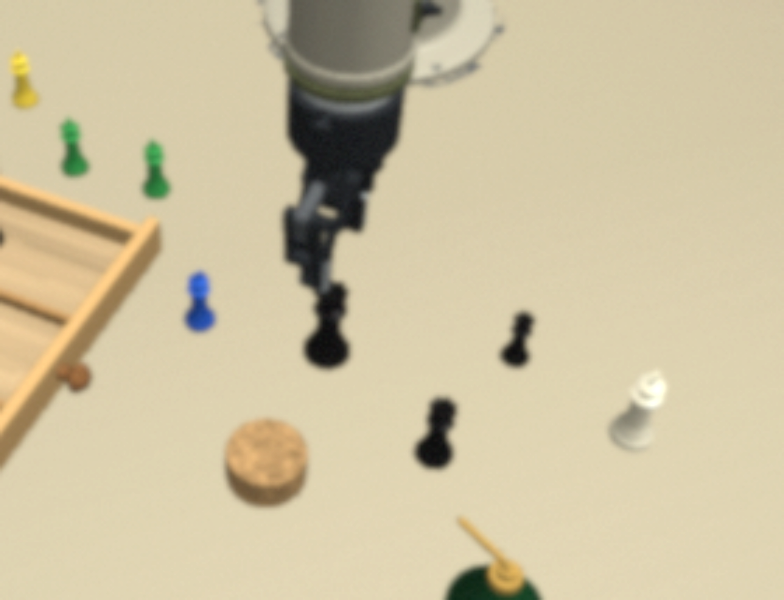

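The fingers hang over the large queen at (330,300) in this crop, with cork and others clear. Next: lower and grip.

```bash
python3 -m inch '[[[6,0,0,4.3,0],[6,0,0,8.6,0],[6,0,0,8.6,0],[6,0,0,8.6,0],[3,0,0,8.6,0],[1,0,0,8.6,0],[1,0,0,8.6,0],[1,0,0,8.6,0],[1,0,0,8.6,0],[1,0,0,8.6,0]]]' 30
python3 -m inch '[[[1,0,0,-1,0],[1,0,0,-2,0],[1,0,0,-3,0],[1,0,0,-3,0]]]'
python3 - <<'E'
from h import *
d=shot('scene'); a=d['img'][100:320,200:480]; b=cv2.convertScaleAbs(cv2.resize(a,(784,600)),alpha=1.8,beta=10)
cv2.imwrite('pics/a2.png',b[:,:,::-1])
E
python3 go.py .456 .079 .25 83.4
```

```text
clock: 5.98
eef_pos: [0.456, 0.0788, 0.0988]
orientation: [179.9, -0.0, 83.4]
contact_force: [-1.9, -0.7, 12.5]
gripper_width: 0.0195
clock: 6.48
eef_pos: [0.4561, 0.0787, 0.1288]
orientation: [179.9, -0.0, 83.4]
contact_force: [-1.0, 0.4, -0.7]
gripper_width: 0.0194
now [0.456  0.0788 0.1283] [ 1.7994e+02 -3.0000e-02  8.3430e+01] F [-0.1 -0.9 -1.4] w 0.0197 t 6.525
[0.456, 0.079, 0.25, 83.4] -> [ 3.000e-02  1.000e-02 -1.217e+01] 0.0
```

View pics/a2.png

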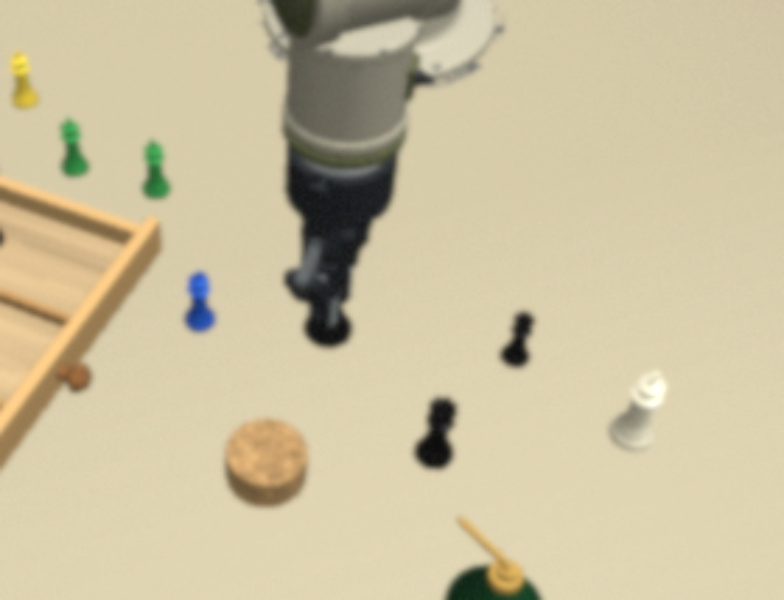

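```bash
python3 -m inch '[[[1,0,0,-4,0],[1,0,0,-8,0],[1,0,0,-12,0],[1,0,0,-12,0]]]'
python3 go.py .555 -.161 .25 83.4 .555 -.161 .15 83.4
```

```text
clock: 7.02
eef_pos: [0.4566, 0.0789, 0.25]
orientation: [179.8, -0.1, 83.4]
contact_force: [0.5, -0.3, -0.9]
gripper_width: 0.0195
now [0.4566 0.0789 0.25  ] [ 1.7975e+02 -8.0000e-02  8.3410e+01] F [ 0.5 -0.3 -0.9] w 0.0195 t 7.025
[0.555, -0.161, 0.25, 83.4] -> [-2.270e+01  1.253e+01  2.000e-02] 0.0
[0.555, -0.161, 0.15, 83.4] -> [-22.72  12.48  10.02] 0.0
```

```bash
python3 -m inch '[[[1,-4,2.1,0,0],[1,-8,4.2,0,0],[1,-12,6.3,0,0],[1,-16,8.6,0,0],[1,-20,11,0,0],[1,-22.7,12.5,0,0],[1,-22.7,12.5,0,0],[1,-22.7,12.5,4,0],[1,-22.7,12.5,7,0],[1,-22.7,12.5,9.5,0],[1,-22.7,12.5,10,0],[1,-22.7,12.5,10,0]]]'
python3 - <<'E'
from h import *
for c in ['scene','top']:
    d=shot(c); a=d['img'][100:320,80:360] if c=='scene' else d['img'][110:260,240:440]; b=cv2.convertScaleAbs(cv2.resize(a,(780,590)),alpha=1.8,beta=10)
    cv2.imwrite(f'pics/a3{c}.png',b[:,:,::-1])
E
python3 go.py .555 -.161 .118 83.4
```

```text
clock: 8.52
eef_pos: [0.5538, -0.1602, 0.1476]
orientation: [-179.9, -0.0, 83.5]
contact_force: [0.2, 0.3, -0.2]
gripper_width: 0.0194
now [ 0.5543 -0.1607  0.1486] [179.95   0.    83.47] F [ 0.  -0.1 -0.7] w 0.0195 t 8.625
[0.555, -0.161, 0.118, 83.4] -> [-0.02  0.07  3.06] 0.1
```

View pics/a3scene.png

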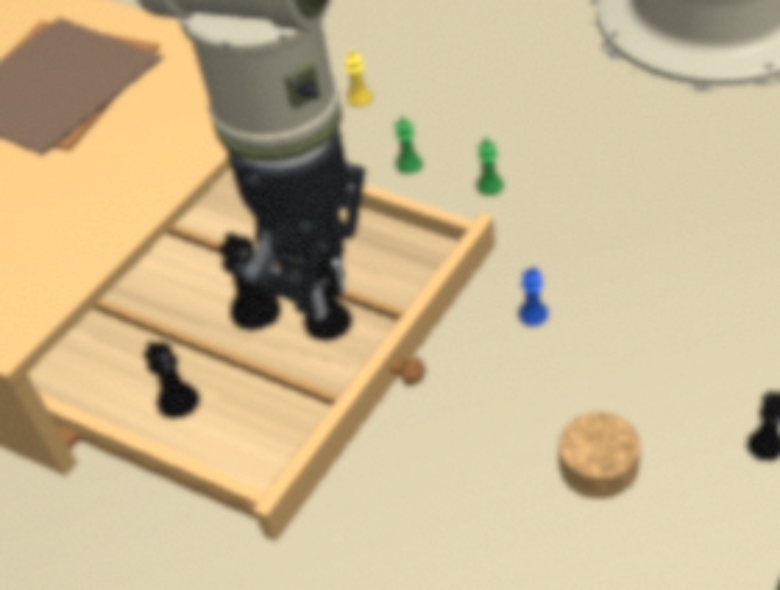

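View pics/a3top.png

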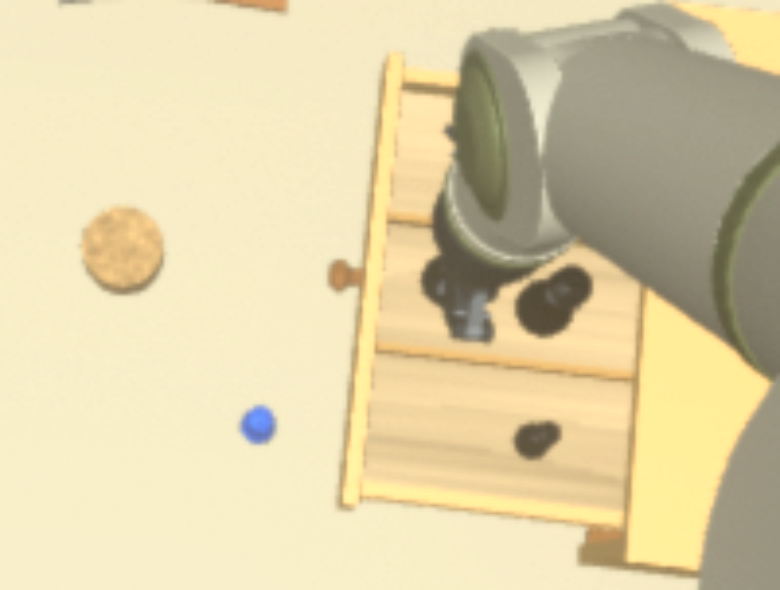

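```bash
python3 -m inch '[[[1,0,0,1,0],[1,0,0,2,0],[1,0,0,2.6,0],[1,0,0,2.9,0],[1,0,0,3.1,0],[1,0,0,3.1,0],[1,0,0,3.1,0]]]'
python3 go.py
```

```text
clock: 9.5
eef_pos: [0.5539, -0.1609, 0.117]
orientation: [180.0, 0.0, 83.4]
contact_force: [-1.1, 0.7, 1.9]
gripper_width: 0.0197
now [ 0.5539 -0.1609  0.117 ] [180.     0.    83.45] F [-1.1  0.7  1.9] w 0.0197 t 9.5
```

```bash
python3 -m inch '[[[1,0,0,0.1,0],[1,0,0,0.1,0],[1,0,0,0.1,0]]]'
python3 -m inch '[[[2.4,0,0,0,0],[2.8,0,0,0,0],[3.4,0,0,0,0],[4,0,0,0,0],[4.2,0,0,0,0],[4.2,0,0,0,0],[4.2,0,0,0,0]]]'
python3 - <<'E'
from h import *
for c in ['scene']:
    d=shot(c); a=d['img'][100:320,80:360] if c=='scene' else d['img'][110:260,240:440]; b=cv2.convertScaleAbs(cv2.resize(a,(780,590)),alpha=1.8,beta=10)
    cv2.imwrite(f'pics/a4{c}.png',b[:,:,::-1])
E
python3 go.py
```

```text
clock: 9.88
eef_pos: [0.5539, -0.1609, 0.1169]
orientation: [180.0, 0.0, 83.5]
contact_force: [-4.3, 2.2, 13.9]
gripper_width: 0.0196
clock: 10.75
eef_pos: [0.554, -0.161, 0.1158]
orientation: [-180.0, 0.0, 83.4]
contact_force: [-0.4, 0.4, 0.1]
gripper_width: 0.0419
now [ 0.554  -0.161   0.1159] [-180.      0.     83.45] F [ 0.2  0.2 -0.7] w 0.0418 t 10.8
```

View pics/a4scene.png

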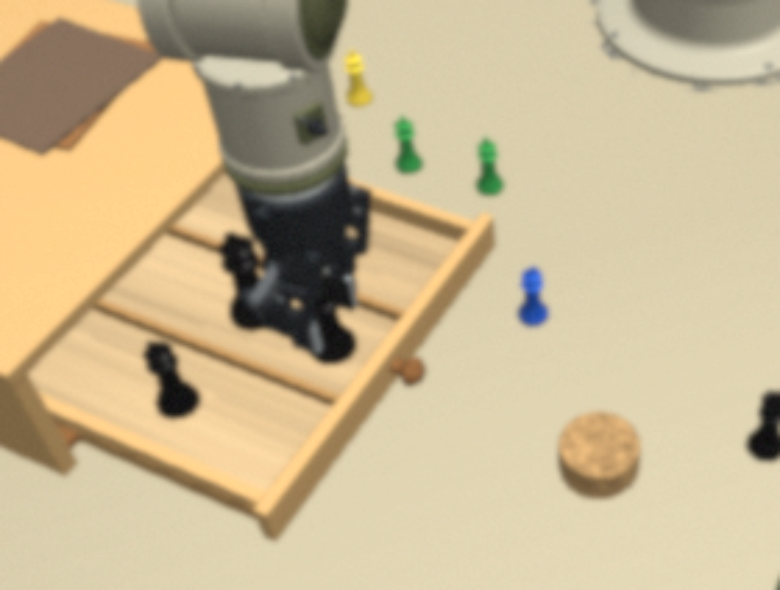

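```bash
python3 -m inch '[[[4.4,0,0,-1.5,0],[4.4,0,0,-4,0],[4.4,0,0,-8,0],[4.4,0,0,-12,0],[4.4,0,0,-12.5,0],[4.4,0,0,-12.5,0]]]'
python3 go.py .525 .185 .24 83.4 .525 .185 .20 83.4
```

```text
clock: 11.55
eef_pos: [0.5539, -0.1611, 0.2416]
orientation: [179.9, 0.0, 83.4]
contact_force: [0.1, -1.1, -0.0]
gripper_width: 0.0441
now [ 0.5539 -0.1611  0.2416] [1.7994e+02 2.0000e-02 8.3430e+01] F [ 0.1 -1.1 -0. ] w 0.0441 t 11.55
[0.525, 0.185, 0.24, 83.4] -> [34.05 -6.83  0.14] 0.0
[0.525, 0.185, 0.2, 83.4] -> [34.06 -6.83  4.14] 0.0
```

```bash
python3 -m inch '[[[6,6,-1.2,0,0],[6,12,-2.4,0,0],[6,18,-3.6,0,0],[6,24,-4.8,0,0],[6,30,-6,0,0],[6,34,-6.8,0,0],[6,34,-6.8,2,0],[6,34,-6.8,4.1,0],[6,34,-6.8,4.1,0]]]'
python3 - <<'E'
from h import *
from meas import obj
for c in ['scene','top']:
    d=shot(c,f'a5{c}.png'); a=d['img'][100:320,80:360] if c=='scene' else d['img'][110:260,240:440]; b=cv2.convertScaleAbs(cv2.resize(a,(780,590)),alpha=1.8,beta=10)
    cv2.imwrite(f'pics/a5{c}.png',b[:,:,::-1])
    P=cloud(d)
    for n,xy in {'ql':(.554,-.161),'kl':(.5415,-.234)}.items():
        Q=obj(d,P,xy,zmin=.03); zt=np.percentile(Q[:,2],98); T=Q[Q[:,2]>zt-.012]; B=Q[Q[:,2]<.05]
        print(c,n,round(zt,3),np.round(np.median(T[:,:2],0),3),np.round(np.median(B[:,:2],0),3))
E
python3 go.py .525 .185 .09 83.4
```

```text
clock: 12.68
eef_pos: [0.524, 0.1843, 0.1977]
orientation: [-179.8, 0.1, 83.5]
contact_force: [-0.1, 0.1, -0.4]
gripper_width: 0.0601
scene ql 0.096 [ 0.553 -0.158] [ 0.56  -0.154]
scene kl 0.111 [ 0.541 -0.232] [ 0.548 -0.226]
top ql 0.098 [ 0.555 -0.161] [ 0.548 -0.154]
top kl 0.112 [ 0.541 -0.235] [ 0.535 -0.229]
now [0.525  0.1845 0.1995] [-1.7992e+02  4.0000e-02  8.3450e+01] F [0.3 0.5 0.6] w 0.0597 t 12.775
[0.525, 0.185, 0.09, 83.4] -> [6.000e-02 1.000e-02 1.095e+01] 0.1
```

View pics/a5scene.png

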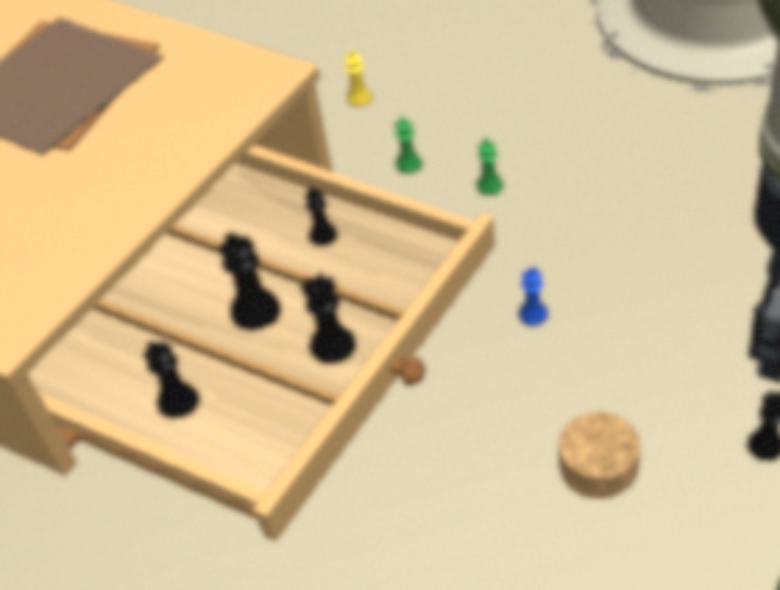

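View pics/a5top.png

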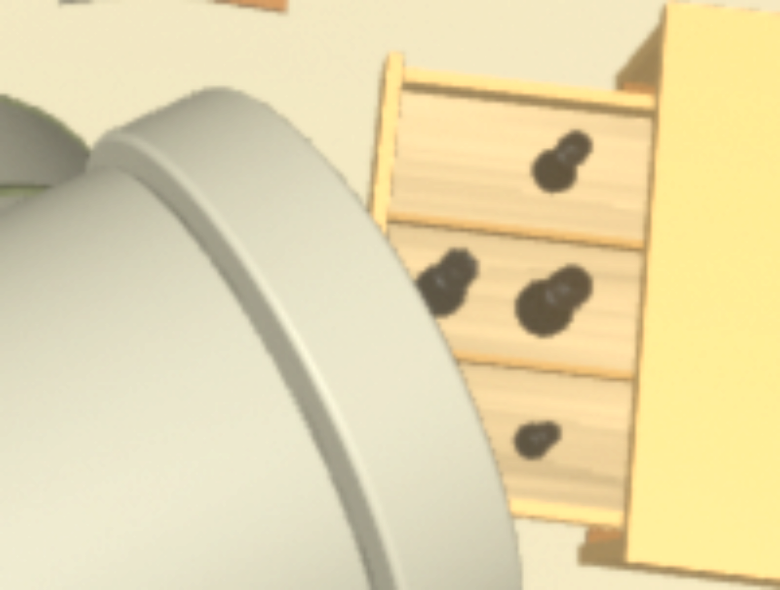

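The large queen stands upright in the middle bay at (330,330) in the scene crop, and the kings have not moved. On to the medium queen.

```bash
python3 -m inch '[[[6,0,0,4,0],[6,0,0,8,0],[6,0,0,11,0],[6,0,0,11,0],[6,0,0,11,0],[3,0,0,11,0],[0.8,0,0,11,0],[0.8,0,0,11,0],[0.8,0,0,11,0],[0.8,0,0,11,0],[0.8,0,0,11,0]]]' 30
python3 -m inch '[[[0.8,0,0,-1,0],[0.8,0,0,-2,0],[0.8,0,0,-3,0],[0.8,0,0,-3,0]]]'
python3 - <<'E'
from h import *
d=shot('scene'); a=d['img'][100:320,200:480]; b=cv2.convertScaleAbs(cv2.resize(a,(784,600)),alpha=1.8,beta=10)
cv2.imwrite('pics/b2.png',b[:,:,::-1])
E
python3 go.py
```

```text
clock: 14.15
eef_pos: [0.5256, 0.1846, 0.0909]
orientation: [179.9, -0.0, 83.4]
contact_force: [-1.0, -1.0, 8.0]
gripper_width: 0.0151
clock: 14.65
eef_pos: [0.5257, 0.1847, 0.1209]
orientation: [179.9, -0.1, 83.4]
contact_force: [-0.3, 0.4, -0.4]
gripper_width: 0.0147
now [0.5255 0.1846 0.1204] [ 1.7995e+02 -3.0000e-02  8.3440e+01] F [ 0.4  0.2 -0.5] w 0.0148 t 14.7
```

View pics/b2.png

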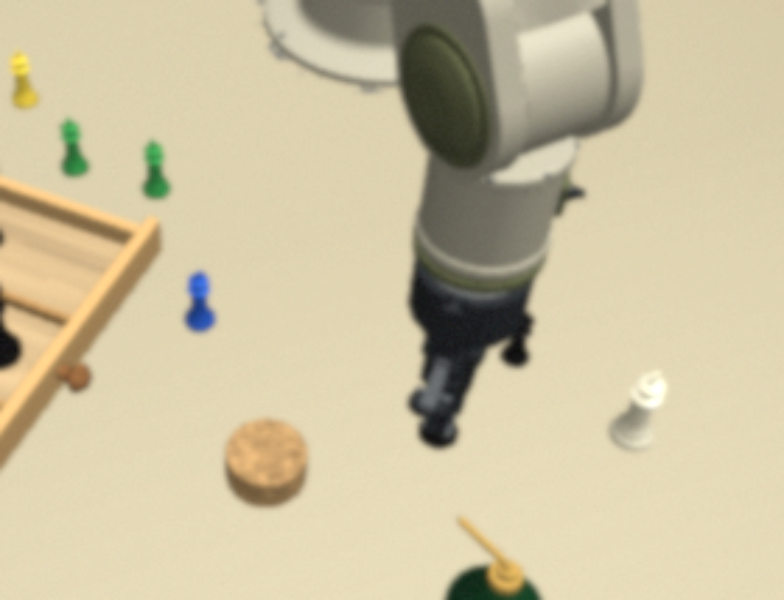

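The medium queen is held (width 15 mm) and her base is off the bench at (438,432).

```bash
python3 -m inch '[[[0.8,0,0,-4,0],[0.8,0,0,-8,0],[0.8,0,0,-12,0],[0.8,0,0,-12.5,0],[0.8,0,0,-12.5,0]]]'
python3 go.py .651 -.172 .245 83.4 .651 -.172 .15 83.4
```

```text
clock: 15.32
eef_pos: [0.5251, 0.1843, 0.2446]
orientation: [180.0, 0.0, 83.4]
contact_force: [-0.3, 0.1, 0.6]
gripper_width: 0.0148
now [0.5251 0.1843 0.2446] [1.800e+02 1.000e-02 8.343e+01] F [-0.3  0.1  0.6] w 0.0148 t 15.325
[0.651, -0.172, 0.245, 83.4] -> [-3.396e+01  1.658e+01 -3.000e-02] 0.0
[0.651, -0.172, 0.15, 83.4] -> [-33.96  16.58   9.47] 0.0
```

```bash
python3 -m inch '[[[0.8,-4,2,0,0],[0.8,-8,4,0,0],[0.8,-13,6.4,0,0],[0.8,-18,8.8,0,0],[0.8,-23,11.2,0,0],[0.8,-28,13.6,0,0],[0.8,-32,15.6,0,0],[0.8,-34,16.6,0,0],[0.8,-34,16.6,0,0],[0.8,-34,16.6,4,0],[0.8,-34,16.6,7,0],[0.8,-34,16.6,9.5,0],[0.8,-34,16.6,9.5,0],[0.8,-34,16.6,9.5,0]]]'
python3 - <<'E'
from h import *
for c in ['scene']:
    d=shot(c); a=d['img'][100:320,80:360] if c=='scene' else d['img'][110:260,240:440]; b=cv2.convertScaleAbs(cv2.resize(a,(780,590)),alpha=1.8,beta=10)
    cv2.imwrite(f'pics/b3{c}.png',b[:,:,::-1])
E
python3 go.py .651 -.172 .1085 83.4
```

```text
clock: 17.08
eef_pos: [0.6517, -0.1706, 0.1506]
orientation: [180.0, -0.0, 83.5]
contact_force: [0.0, -0.2, -0.5]
gripper_width: 0.0154
now [ 0.6519 -0.171   0.1511] [ 1.7992e+02 -2.0000e-02  8.3520e+01] F [ 0.2  0.1 -0.8] w 0.0153 t 17.125
[0.651, -0.172, 0.1085, 83.4] -> [-0.11 -0.08  4.26] 0.1
```

View pics/b3scene.png

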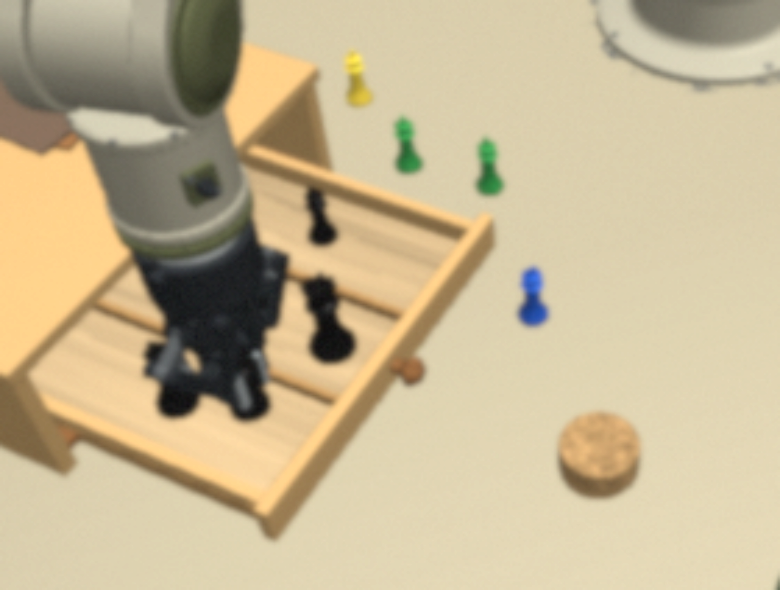

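```bash
python3 -m inch '[[[0.8,0,0,1.5,0],[0.8,0,0,3,0],[0.8,0,0,3.6,0],[0.8,0,0,3.9,0],[0.8,0,0,4.1,0],[0.8,0,0,4.2,0],[0.8,0,0,4.2,0],[0.8,0,0,4.2,0]]]'
python3 go.py
```

```text
clock: 18.12
eef_pos: [0.6514, -0.1721, 0.1089]
orientation: [180.0, 0.0, 83.4]
contact_force: [-2.3, -0.0, 7.8]
gripper_width: 0.0151
now [ 0.6514 -0.1721  0.1089] [1.7997e+02 2.0000e-02 8.3440e+01] F [-2.3 -0.   7.8] w 0.0151 t 18.125
```

In contact (7.8 N upward), so release.

```bash
python3 -m inch '[[[1.9,0,0,0,0],[2.4,0,0,0,0],[3,0,0,0,0],[3.6,0,0,0,0],[4,0,0,0,0],[4,0,0,0,0],[4,0,0,0,0]]]'
python3 -m inch '[[[4,0,0,-1.5,0],[4,0,0,-4,0],[4,0,0,-8,0],[4,0,0,-12,0],[4,0,0,-13,0],[4,0,0,-13,0]]]'
python3 go.py .412 .224 .24 83.4 .412 .224 .18 83.4 .50 .05 .24 83.4
```

```text
clock: 19.0
eef_pos: [0.6514, -0.1721, 0.1079]
orientation: [180.0, 0.0, 83.4]
contact_force: [-0.3, -0.1, 0.1]
gripper_width: 0.0402
clock: 19.75
eef_pos: [0.6514, -0.1723, 0.2389]
orientation: [179.9, 0.0, 83.4]
contact_force: [-0.0, 0.0, -1.0]
gripper_width: 0.0398
now [ 0.6514 -0.1723  0.2389] [1.7991e+02 2.0000e-02 8.3430e+01] F [-0.  0. -1.] w 0.0398 t 19.75
[0.412, 0.224, 0.24, 83.4] -> [ 36.63 -28.32  -0.17] 0.0
[0.412, 0.224, 0.18, 83.4] -> [ 36.63 -28.33   5.83] 0.0
[0.5, 0.05, 0.24, 83.4] -> [ 20.35 -17.58  -0.14] 0.0
```

```bash
python3 -m inch '[[[5,4,-3.1,0,0],[5,8,-6.2,0,0],[5,12.5,-9.7,0,0],[5,17,-13.1,0,0],[5,21.5,-16.6,0,0],[5,26,-20.1,0,0],[5,30.5,-23.6,0,0],[5,34,-26.3,0,0],[5,36.6,-28.3,0,0],[5,36.6,-28.3,0,0],[5,36.6,-28.3,3,0],[5,36.6,-28.3,5.8,0],[5,36.6,-28.3,5.8,0],[5,36.6,-28.3,5.8,0]]]'
python3 - <<'E'
from h import *
from meas import obj
for c in ['scene','top']:
    d=shot(c); a=d['img'][100:320,80:360]; b=cv2.convertScaleAbs(cv2.resize(a,(780,590)),alpha=1.8,beta=10)
    if c=='scene':
        cv2.imwrite('pics/c0.png',b[:,:,::-1])
        a=d['img'][100:320,240:480]; b=cv2.convertScaleAbs(cv2.resize(a,(654,600)),alpha=1.8,beta=10); cv2.imwrite('pics/c1.png',b[:,:,::-1])
    P=cloud(d)
    for n,xy in {'qm':(.651,-.172),'km':(.643,-.246)}.items():
        Q=obj(d,P,xy,zmin=.03)
        if len(Q)<20: continue
        zt=np.percentile(Q[:,2],98); T=Q[Q[:,2]>zt-.012]
        print(c,n,round(zt,3),np.round(np.median(T[:,:2],0),3))
E
python3 go.py .412 .224 .085 83.4
```

```text
clock: 21.5
eef_pos: [0.4121, 0.2234, 0.18]
orientation: [-180.0, 0.0, 83.4]
contact_force: [-0.1, 0.7, -0.5]
gripper_width: 0.0501
scene qm 0.081 [ 0.65  -0.171]
scene km 0.092 [ 0.642 -0.243]
top qm 0.083 [ 0.653 -0.175]
top km 0.095 [ 0.643 -0.247]
now [0.4124 0.2236 0.1806] [ 1.7995e+02 -3.0000e-02  8.3410e+01] F [0.3 0.1 0.9] w 0.05 t 21.6
[0.412, 0.224, 0.085, 83.4] -> [ 0.03 -0.05  9.56] 0.0
```

View pics/c0.png

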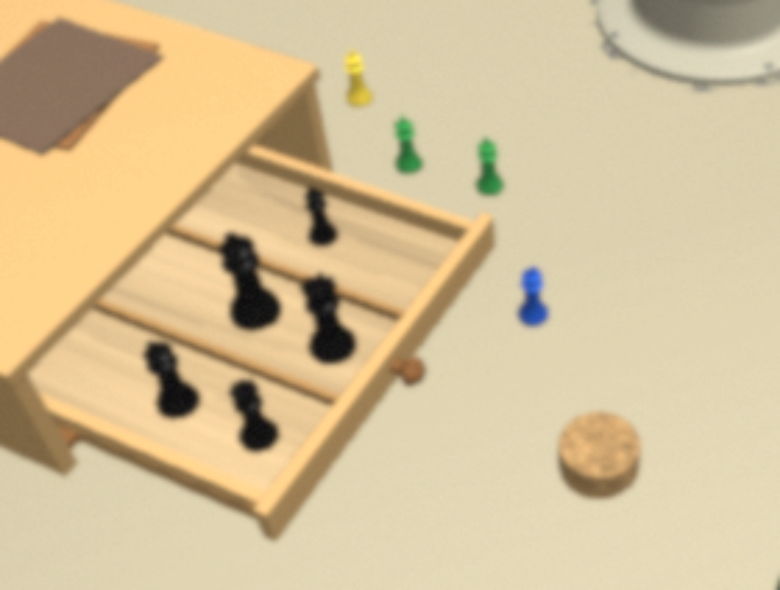

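View pics/c1.png

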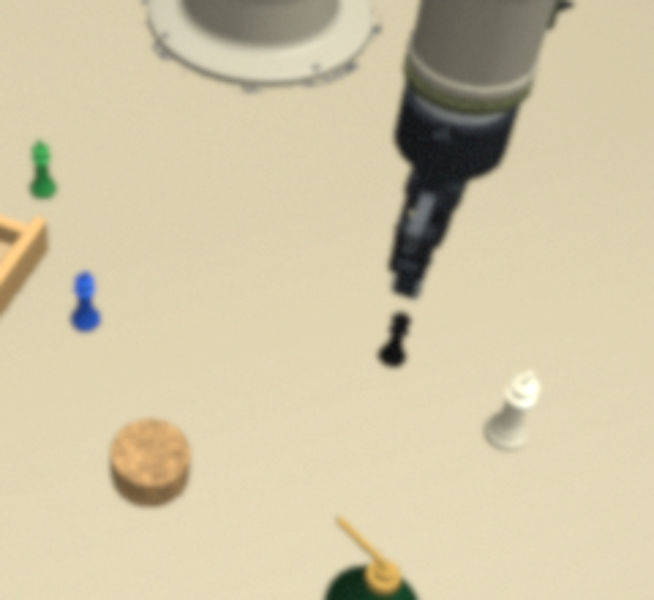

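The medium queen stands in the far bay at (258,415). The fingers are over the small queen at (400,330), so lower and grip.

```bash
python3 -m inch '[[[5,0,0,4,0],[5,0,0,7,0],[5,0,0,9.6,0],[5,0,0,9.6,0],[5,0,0,9.6,0],[2.5,0,0,9.6,0],[0.5,0,0,9.6,0],[0.5,0,0,9.6,0],[0.5,0,0,9.6,0],[0.5,0,0,9.6,0],[0.5,0,0,9.6,0]]]' 30
python3 -m inch '[[[0.5,0,0,-1,0],[0.5,0,0,-2,0],[0.5,0,0,-3,0],[0.5,0,0,-3,0]]]'
python3 - <<'E'
from h import *
d=shot('scene'); a=d['img'][100:320,240:480]; b=cv2.convertScaleAbs(cv2.resize(a,(654,600)),alpha=1.8,beta=10); cv2.imwrite('pics/c2.png',b[:,:,::-1])
E
python3 go.py
```

```text
clock: 22.98
eef_pos: [0.4123, 0.2238, 0.0847]
orientation: [179.9, -0.1, 83.4]
contact_force: [-1.1, 0.0, 9.3]
gripper_width: 0.0134
clock: 23.48
eef_pos: [0.4124, 0.2238, 0.1149]
orientation: [179.9, -0.1, 83.4]
contact_force: [0.8, 0.3, -0.7]
gripper_width: 0.0135
now [0.4122 0.2238 0.1144] [ 1.7995e+02 -5.0000e-02  8.3420e+01] F [-0.2  0.6  0.1] w 0.0132 t 23.525
```

View pics/c2.png

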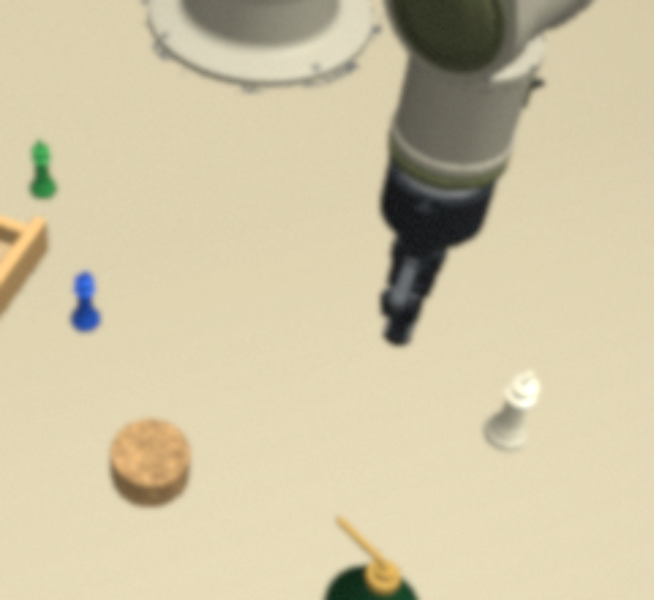

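```bash
python3 -m inch '[[[0.5,0,0,-4,0],[0.5,0,0,-8,0],[0.5,0,0,-12,0],[0.5,0,0,-13,0],[0.5,0,0,-13,0]]]'
python3 go.py .50 .03 .245 83.4 .4585 -.150 .245 83.4 .4585 -.150 .145 83.4
```

```text
clock: 24.15
eef_pos: [0.4121, 0.2236, 0.2439]
orientation: [180.0, -0.0, 83.4]
contact_force: [0.2, -0.0, -0.1]
gripper_width: 0.0135
now [0.4121 0.2236 0.2439] [ 1.7996e+02 -2.0000e-02  8.3420e+01] F [ 0.2 -0.  -0.1] w 0.0135 t 24.15
[0.5, 0.03, 0.245, 83.4] -> [-18.22  10.95  -0.11] 0.0
[0.4585, -0.15, 0.245, 83.4] -> [-36.58   8.89  -0.12] 0.0
[0.4585, -0.15, 0.145, 83.4] -> [-36.58   8.88   9.88] 0.0
```

```bash
python3 -m inch '[[[0.5,-4,2.4,0,0],[0.5,-8,4.8,0,0],[0.5,-12,7.2,0,0],[0.5,-16,9.6,0,0],[0.5,-20,10.7,0,0],[0.5,-24,10.3,0,0],[0.5,-28,9.8,0,0],[0.5,-32,9.4,0,0],[0.5,-35,9.1,0,0],[0.5,-36.6,8.9,0,0],[0.5,-36.6,8.9,0,0],[0.5,-36.6,8.9,4,0],[0.5,-36.6,8.9,8,0],[0.5,-36.6,8.9,9.9,0],[0.5,-36.6,8.9,9.9,0],[0.5,-36.6,8.9,9.9,0]]]'
python3 - <<'E'
from h import *
d=shot('scene'); a=d['img'][100:320,80:360]; b=cv2.convertScaleAbs(cv2.resize(a,(780,590)),alpha=1.8,beta=10); cv2.imwrite('pics/c3.png',b[:,:,::-1])
E
python3 go.py .4585 -.150 .1022 83.4
```

```text
clock: 26.15
eef_pos: [0.4591, -0.1491, 0.1453]
orientation: [180.0, -0.0, 83.5]
contact_force: [-0.2, 0.2, -0.1]
gripper_width: 0.0134
now [ 0.4592 -0.1494  0.1456] [ 1.7993e+02 -1.0000e-02  8.3500e+01] F [ 0.  -0.5  0.3] w 0.0132 t 26.2
[0.4585, -0.15, 0.1022, 83.4] -> [-0.07 -0.07  4.34] 0.1
```

View pics/c3.png

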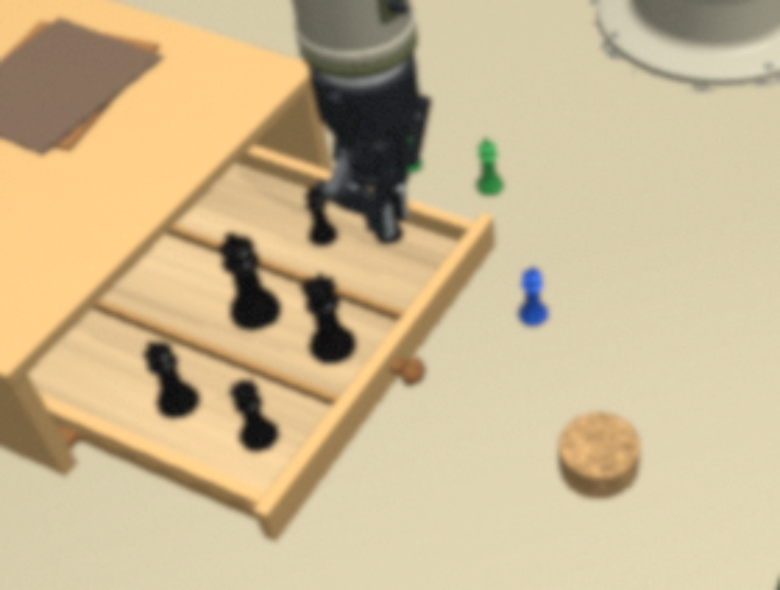

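```bash
python3 -m inch '[[[0.5,0,0,1.5,0],[0.5,0,0,3,0],[0.5,0,0,3.7,0],[0.5,0,0,4.0,0],[0.5,0,0,4.2,0],[0.5,0,0,4.2,0],[0.5,0,0,4.2,0]]]'
python3 go.py
```

```text
clock: 27.08
eef_pos: [0.4587, -0.1501, 0.1031]
orientation: [180.0, 0.0, 83.4]
contact_force: [-0.9, -0.9, -0.4]
gripper_width: 0.0134
now [ 0.4587 -0.1501  0.1031] [179.98   0.    83.44] F [-0.9 -0.9 -0.4] w 0.0134 t 27.075
```

```bash
python3 -m inch '[[[0.5,0,0,0.1,0],[0.5,0,0,0.15,0],[0.5,0,0,0.15,0],[0.5,0,0,0.15,0]]]'
python3 go.py
```

```text
clock: 27.58
eef_pos: [0.4587, -0.1501, 0.1026]
orientation: [179.9, 0.0, 83.4]
contact_force: [-3.1, 0.7, 20.5]
gripper_width: 0.0132
now [ 0.4587 -0.1501  0.1026] [1.7992e+02 4.0000e-02 8.3450e+01] F [-3.1  0.7 20.5] w 0.0132 t 27.575
```

```bash
python3 -m inch '[[[0.5,0,0,-0.1,0],[1.6,0,0,-0.1,0],[2,0,0,-0.1,0],[2.6,0,0,-0.1,0],[3.2,0,0,-0.1,0],[3.6,0,0,-0.1,0],[3.6,0,0,-0.1,0],[3.6,0,0,-0.1,0]]]'
python3 -m inch '[[[3.6,0,0,-1.5,0],[3.6,0,0,-4,0],[3.6,0,0,-8,0],[3.6,0,0,-12,0],[3.6,6,0,-14,0],[3.6,12,0,-14,0],[3.6,18,0,-14,0],[3.6,24,0,-14,0],[3.6,24,0,-14,0],[3.6,24,0,-14,0]]]'
python3 - <<'E'
from h import *
from meas import obj
u=np.array([.993,-.115]);v=np.array([.115,.993]);o=np.array([.560,-.115])
for c in ['scene','top']:
    d=shot(c,f'e_{c}.png'); P=cloud(d)
    if c=='scene':
        a=d['img'][100:320,80:360]; b=cv2.convertScaleAbs(cv2.resize(a,(780,590)),alpha=1.8,beta=10); cv2.imwrite('pics/e0.png',b[:,:,::-1])
    for n,xy in {'qs':(.459,-.15),'ql':(.554,-.161),'qm':(.651,-.172),'ks':(.445,-.223),'kl':(.5415,-.234),'km':(.643,-.246),'white':(.46,.322)}.items():
        Q=obj(d,P,xy,zmin=.03)
        if len(Q)<20: print(c,n,'hidden');continue
        zt=np.percentile(Q[:,2],98); T=Q[Q[:,2]>zt-.012]; m=np.median(T[:,:2],0)
        print(c,n,round(zt,3),np.round(m,3),'drawer',np.round([(m-o)@u,(m-o)@v],3))
E
python3 go.py
```

```text
clock: 28.58
eef_pos: [0.4586, -0.15, 0.1023]
orientation: [-180.0, 0.0, 83.4]
contact_force: [0.8, 0.8, -0.0]
gripper_width: 0.0359
clock: 29.82
eef_pos: [0.4856, 0.0881, 0.2422]
orientation: [-180.0, 0.0, 83.5]
contact_force: [-0.2, -0.4, -0.7]
gripper_width: 0.0361
scene qs 0.069 [ 0.459 -0.149] drawer [-0.097 -0.045]
scene ql 0.097 [ 0.553 -0.158] drawer [-0.002 -0.044]
scene qm 0.081 [ 0.65  -0.171] drawer [ 0.096 -0.045]
scene ks 0.075 [ 0.444 -0.22 ] drawer [-0.103 -0.118]
scene kl 0.111 [ 0.541 -0.232] drawer [-0.006 -0.119]
scene km 0.092 [ 0.643 -0.244] drawer [ 0.097 -0.118]
scene white 0.076 [0.458 0.321] drawer [-0.151  0.421]
top qs hidden
top ql 0.099 [ 0.555 -0.161] drawer [ 0.001 -0.047]
top qm 0.083 [ 0.653 -0.174] drawer [ 0.099 -0.048]
top ks 0.079 [ 0.446 -0.224] drawer [-0.101 -0.121]
top kl 0.112 [ 0.542 -0.236] drawer [-0.004 -0.122]
top km 0.094 [ 0.643 -0.246] drawer [ 0.097 -0.121]
top white 0.076 [0.461 0.318] drawer [-0.149  0.419]
now [0.4857 0.0869 0.2422] [-1.7996e+02  6.0000e-02  8.3340e+01] F [ 0.1 -0.9  0.7] w 0.0362 t 29.925
```

View pics/e0.png

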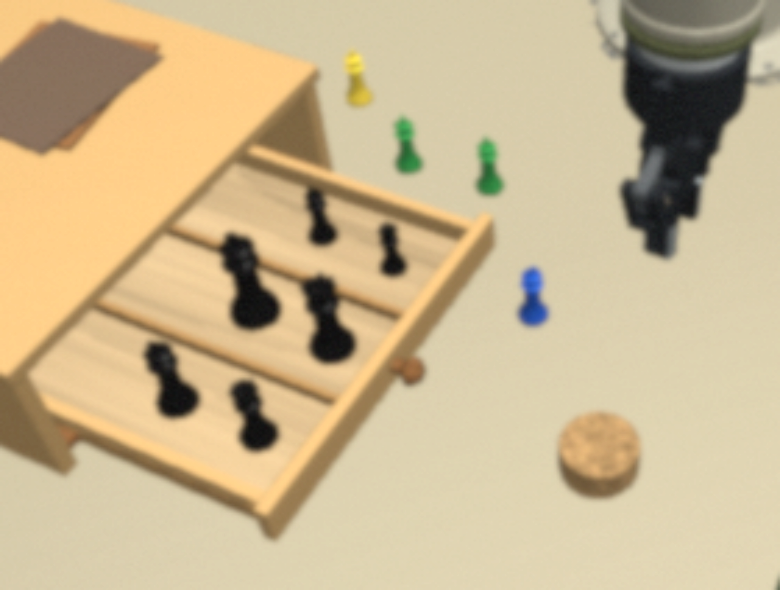

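View pics/e_scene.png

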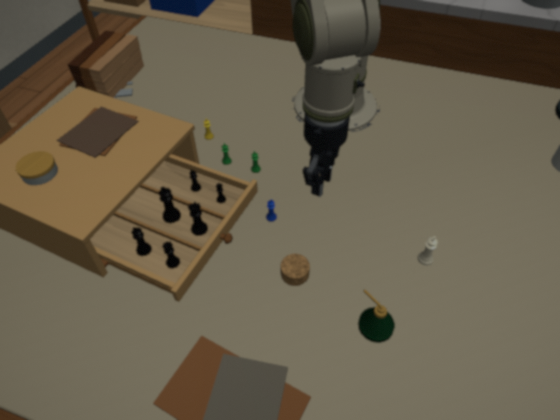

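All three queens stand upright in front of their kings, at scene pixels (221,193), (198,218) and (171,253). The bystanders have not moved and the arm is clear.

```bash
python3 -m inch '[[[3.6,0,0,0,0],[3.6,0,0,0,0],[3.6,0,0,0,0]]]'; python3 -c "
from cell import *
print(close_job())"
```

```text
clock: 30.3
eef_pos: [0.4861, 0.088, 0.2424]
orientation: [180.0, 0.0, 83.4]
contact_force: [0.0, 1.0, -0.3]
gripper_width: 0.0361
the job is handed in; nothing more can be done
None
```

I picked up the three black queens by the stem and set each one down on the drawer floor in front of her own king: large in the middle bay, medium in the far bay, small in the near bay. I handed the job in at about 30 s.

- **Queens:** in the last pictures all three stand upright, within about 3 mm of their bay's middle line and 44 to 48 mm behind the front's inner face. Their heads are at the heights expected for standing on the floor.
- **Kings, cork and oil can:** the black kings and the white king measure within about 3 mm of where they started. I checked the cork block and oil can only by eye, and they looked unmoved.
- **Arm:** it ended clear of everything, with no contact force.

The overhead camera's view of the small queen was blocked by the arm in the last check, so her position rests on the scene camera alone. Setting her down pressed the floor briefly with about 20 N; the other two took about 8 and 14 N.

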